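Release the tray-dryer key that was left latched

ROBOT

A 7-joint arm with a two-finger parallel gripper is mounted at the origin on the work surface. World frame = base frame: x ahead of the robot, y to its left, z up, the work surface at z = 0. Lengths are in m, angles in rad, forces in N, time in s.
With the tool pointing down it reaches from about 0.35 to 0.9 m from the base axis. Payload 8.1 kg.
Tool frame: the origin (TCP) lies at the very end of the fingers, on their centre line; the grasp point (between the pads) lies 19 mm behind it; z points along the fingers, y is the line along which they close (so a half turn about z gives the same grasp; the last joint's range is limited). The gripper opens to 92 mm and grips with 3 to 60 N. Pads are 19 mm wide; open, the fingers measure 130 mm over their backs; the gripper's body (75 mm by 190 mm) begins 47 mm behind the grasp point.
Start: joints at [1.135, 0.434, 0.025, 1.573, -0.012, 1.134, -0.075], TCP at [0.204, -0.591, 0.227] pointing down, gripper open.
Joint ranges: [-2.62, 2.62], [-0.44, 2.09], [-1.27, 1.32], [0.08, 2.57], [-1.32, 4.46], [0.12, 2], [-2.74, 2.74]. Speed limits (rad/s): [2.22, 2.22, 3.01, 3.01, 3.14, 3.14, 3.14].

INTERFACE

Orientations are given as a rotation vector (axis times angle).
In Python, from cell import readout, cams, job gives the robot as it stands.
- The arm moves only by the tool drive_tool, never from a script. Its argument "commands" is a list of rows, each a list of 3 entries, a list of its own where there are three numbers: the turn, a rotation vector about the tool's x, y, z in rad, then the shift along the tool's x, y, z in cm, then the gripper's target within -1 to 1 (fully open at 1, half-way at 0, shut at -1). A call has 1 to 20 rows; each row is the pose to reach, as a shift and turn from the pose commanded when the call began, along the tool's axes at that moment; what a row does not reach only later rows make up. A row lasts 1/12 s, in which the tool goes at most 41.7 mm and 7.16 degrees, less where a joint would pass 70% of its speed; a pose out of reach is approached as far as the arm can. A call with a gripper value outside its range is refused whole. The fingers move at their own pace and stop on an object; "newtons" is the grip in N (left out, the last holds). Time passes only in rows, so rows that repeat a pose let the fingers close. It gives the time, the measured TCP pose, the force, the opening and the grip force at its end, in the units of the state.
- readout.observe(): the state, without advancing time (a new reading comes with each control period).
- cams.get_image(name): name is "side" or "top"; returns the picture (400x640x3 uint8, blue, green, red); there is no depth.
- cams.camera_info(name): a dict with "camera_matrix" (3x3 intrinsics, pixels), "k1" (the pictures are not rectified: a ray, as slopes to the right and down, at radius r is drawn at 1 + k1 r^2 times it, then the intrinsics apply), "R" (3x3) and "t" (3): a world point X has camera coordinates R X + t. Camera axes: x right, y down, z forward; pixel columns grow to the right and rows downward; lengths in m; the calibration is good to about 2 mm. A picture is of the moment at which its call begins. camera_info takes no time and is no camera call.
- job.sign_off(): hands the job in; it is judged then, once.
The state is a dict: "clock": time; "joints": joint angles; "dq": joint speeds; "joint_efforts": joint torques, N m; "position": TCP position; "ee_rot": TCP orientation; "force": force on the tool from outside, world axes, zero at the start; "ft_torque": the same for the moment, N m; "width": opening from 0.0 (shut) to 1.0 (fully open); "gripper_force": force on a finger pad.
Only numpy, scipy, OpenCV 4.12 (cv2) and the standard library are available. Lean on these libraries where they do the work, as an engineer would, in place of code of your own. Each camera call takes 0.05 s, during which the arm holds its last target. There are 200 camera calls.

TASK

One of the four keys on the tray dryer's control box was left latched down. With the fingertips, tap each of the four keys lightly, one after another from left to right as seen from the robot, to feel which one is latched, without pressing any key in; then press the latched key right down and let go, so that it releases and all four keys stand fully up. Do not pick up, push or shift anything else on the table or on the box.

Things in the scene. Friction and masses are not known exactly. Their poses are not given: they have to be found in the camera images.
- panel: grey control box of the tray dryer, fixed to the table: 140 mm deep (its x), 280 mm wide (its y), flat top 50 mm above the table. Origin: centre of its underside; x points away from the robot, y to the left, z up; turned by up to 0.3 rad about vertical. Four identical cream keys stand in a row along its y, 62 mm apart, key1 to key4 from left to right as seen from the robot; a rear ledge lies behind them
- key1_top (a point): centre of the top face of key 1 from the left, moving with the key; at x = -25, y = +93 mm in the box's frame. The cap is 32 mm (box x) by 30 mm (box y); the top face is 66 mm above the table when the key is fully up, 60 mm when latched, 55 mm at the bottom stop
- key1 (a joint): how far key 1 is down (m): 0 up, about 0.006 latched, 0.011 bottom stop. Any one of the four starts latched. A free key gives from 1 N, plus 0.4 N per mm, and springs back; over 5 mm down it counts as pressed in, not tapped. The latched key feels solid below about 3 N; pressed down past 0.0085 (4 N; under 6 N at the bottom) it unlatches and rises when let go
- key2_top (a point): centre of the top face of key 2 from the left, moving with the key; at x = -25, y = +31 mm in the box's frame. The cap is 32 mm (box x) by 30 mm (box y); the top face is 66 mm above the table when the key is fully up, 60 mm when latched, 55 mm at the bottom stop
- key2 (a joint): how far key 2 is down (m): 0 up, about 0.006 latched, 0.011 bottom stop. Any one of the four starts latched. A free key gives from 1 N, plus 0.4 N per mm, and springs back; over 5 mm down it counts as pressed in, not tapped. The latched key feels solid below about 3 N; pressed down past 0.0085 (4 N; under 6 N at the bottom) it unlatches and rises when let go
- key3_top (a point): centre of the top face of key 3 from the left, moving with the key; at x = -25, y = -31 mm in the box's frame. The cap is 32 mm (box x) by 30 mm (box y); the top face is 66 mm above the table when the key is fully up, 60 mm when latched, 55 mm at the bottom stop
- key3 (a joint): how far key 3 is down (m): 0 up, about 0.006 latched, 0.011 bottom stop. Any one of the four starts latched. A free key gives from 1 N, plus 0.4 N per mm, and springs back; over 5 mm down it counts as pressed in, not tapped. The latched key feels solid below about 3 N; pressed down past 0.0085 (4 N; under 6 N at the bottom) it unlatches and rises when let go
- key4_top (a point): centre of the top face of key 4 from the left, moving with the key; at x = -25, y = -93 mm in the box's frame. The cap is 32 mm (box x) by 30 mm (box y); the top face is 66 mm above the table when the key is fully up, 60 mm when latched, 55 mm at the bottom stop
- key4 (a joint): how far key 4 is down (m): 0 up, about 0.006 latched, 0.011 bottom stop. Any one of the four starts latched. A free key gives from 1 N, plus 0.4 N per mm, and springs back; over 5 mm down it counts as pressed in, not tapped. The latched key feels solid below about 3 N; pressed down past 0.0085 (4 N; under 6 N at the bottom) it unlatches and rises when let go
- potato1: peeled, dried sweet potato 130 mm long, 42 mm thick, loose on the table in front of the box (between box and robot); a bystander. Origin: centre of its underside
- potato2: sweet potato 120 mm long, 46 mm thick, loose on the table to the left of the box; a bystander. Origin: centre of its underside
- potato3: sweet potato 120 mm long, 40 mm thick, loose on the left near part of the table; a bystander. Origin: centre of its underside
- mug: blue ceramic mug, 85 mm tall, 76 mm across, loose on the table to the right of the box; a bystander. Origin: centre of its underside
- jar: amber glass jar, 110 mm tall, 72 mm across, loose on the right far part of the table; a bystander. Origin: centre of its underside
- brush: cleaning brush lying on the right part of the table; a bystander. Origin: its underside
- tin: small round aluminium tin, 36 mm tall, 40 mm across, standing loose on the rear ledge of the box, behind the keys; a bystander. Origin: centre of its underside

How it is judged:
By the outcome, as a careful person would: the job done as asked, in the order asked, and still so for the second after the job is handed in, with the robot touching nothing.
It also fails if it takes over 48 s, if anything falls off the work surface, if the arm or the gripper's body presses on something with over 40 N, if the wrist force passes 120 N, or if a joint passes its speed limit or range.

## Working session

There is one attempt and no reset: what is moved stays moved. The work goes in short steps, Python scripts to look and compute and a tool call to move; the robot and the scene stay as the last step left them, time stands still between calls to the robot, and variables do not carry over. Pictures are saved under pics/ and viewed, at most 10 in all, crops included, and the job is handed in when it is done.

Besides the shell and the picture viewer there is one more tool, called after ">>>" as name(argument=value, ...), one argument or row to a line, values as JSON. drive_tool: Moves the arm, as the interface text tells. Its arguments: {"type":"object","properties":{"commands":{"type":"array"},"newtons":{"type":"number"}},"required":["commands"]}

```bash
mkdir -p pics; ls
python3 - <<'E'
from cell import readout,cams
import cv2
print(readout.observe())
for n in("top","side"):
    cv2.imwrite(f"pics/{n}0.png",cams.get_image(n)); print(cams.camera_info(n))
E
```

```text
pics
{'clock': 0.0, 'joints': array([ 1.1354116 ,  0.43520211,  0.02495199,  1.57408892, -0.01159518,
        1.13395821, -0.07509818]), 'dq': array([-0.00159809,  0.00041224, -0.00051485,  0.00147566,  0.00035017,
        0.00087044,  0.00033   ]), 'joint_efforts': array([-7.87079480e-04, -6.67848659e+01,  9.84308347e-01, -3.14468479e+01,
       -6.07571541e-02,  4.27750975e-02,  2.44200037e-04]), 'position': array([ 0.20396867, -0.59025875,  0.22596084]), 'ee_rot': array([-3.09677247e+00, -5.20013417e-01,  5.97804995e-04]), 'force': array([0.63782717, 0.19909994, 0.65280263]), 'ft_torque': array([-0.0156841 , -0.00105213,  0.03341349]), 'gripper_force': 0.0, 'width': 1.0002858268842287}
{'camera_matrix': array([[421.5167816 ,   0.        , 323.71198571],
       [  0.        , 421.5167816 , 195.62303209],
       [  0.        ,   0.        ,   1.        ]]), 'k1': -0.012321099540891015, 'R': array([[-0.0266748 , -0.99962809, -0.00566949],
       [-0.98864959,  0.02721984, -0.14775338],
       [ 0.14785275,  0.00166384, -0.98900799]]), 't': array([-0.07011648,  0.52087246,  1.27156586])}
{'camera_matrix': array([[363.97979698,   0.        , 315.82780583],
       [  0.        , 363.97979698, 197.41718729],
       [  0.        ,   0.        ,   1.        ]]), 'k1': -0.0818848828159107, 'R': array([[-0.98467101, -0.17352812,  0.01763473],
       [-0.13276651,  0.6801017 , -0.72099565],
       [ 0.11311961, -0.71228482, -0.69271515]]), 't': array([0.47639371, 0.17429459, 0.89598258])}
```

View pics/top0.png

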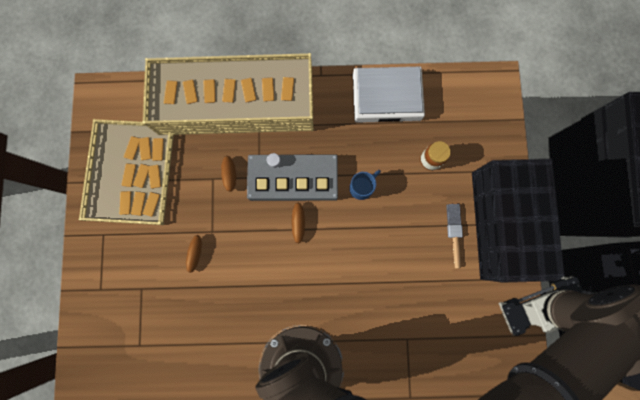

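View pics/side0.png

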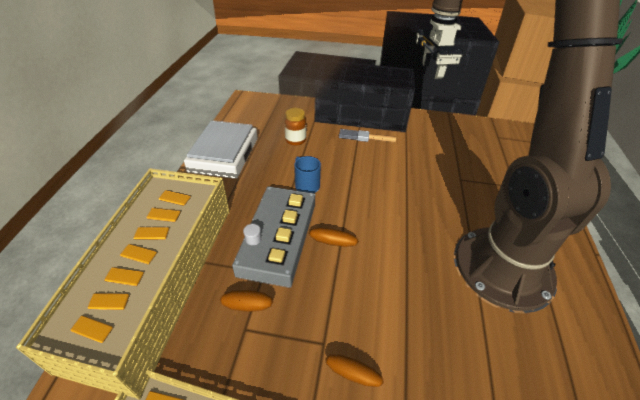

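```bash
cat > h.py <<'E'
import numpy as np, cv2
from cell import readout,cams
from scipy.spatial.transform import Rotation as Ro
def ray(n,px):
    c=cams.camera_info(n)
    K=c["camera_matrix"]; d=(np.asarray(px,float)-K[:2,2])/[K[0,0],K[1,1]]; s=d.copy()
    for _ in range(20): s=d/(1+c["k1"]*(s@s))
    R=np.array(c["R"]); return -R.T@c["t"], R.T@[*s,1]
def onz(n,px,z):
    o,d=ray(n,px); return o+d*(z-o[2])/d[2]
def blobs(n,img,roi,lo,hi,amin):
    x0,y0,x1,y1=roi
    m=cv2.inRange(cv2.cvtColor(img[y0:y1,x0:x1],cv2.COLOR_BGR2HSV),lo,hi)
    k,l,s,c=cv2.connectedComponentsWithStats(m)
    return [(c[i]+[x0,y0],s[i,4],s[i,:4]) for i in range(1,k) if s[i,4]>=amin]
def to_tool(p):
    """shift in cm along the present tool axes to reach world p"""
    o=readout.observe(); return Ro.from_rotvec(o["ee_rot"]).inv().apply(np.array(p)-o["position"])*100
E
python3 - <<'E'
from h import *
P={}
for n,roi in(("top",(245,150,340,202)),("side",(232,185,318,285))):
    img=cv2.imread(f"pics/{n}0.png")
    P[n]=[]
    for c,a,s in blobs(n,img,roi,(15,40,130),(40,255,255),15):
        print(n,c.round(1),a,s,onz(n,c,.066).round(4)); P[n].append(c)
t=sorted(P["top"],key=lambda c:c[0]); s=sorted(P["side"],key=lambda c:-c[1])
for a,b in zip(t,s):
    o1,d1=ray("top",a);o2,d2=ray("side",b)
    k=np.linalg.lstsq(np.c_[d1,-d2],o2-o1,rcond=None)[0]
    print("tri",((o1+d1*k[0]+o2+d2*k[1])/2).round(4),"gap",np.linalg.norm(o1+d1*k[0]-o2-d2*k[1]).round(4))
for n in("top",):
    img=cv2.imread(f"pics/{n}0.png")
    m=cv2.inRange(cv2.cvtColor(img,cv2.COLOR_BGR2HSV),(80,0,70),(130,80,175)); z=m*0; z[148:204,240:342]=255; m&=z
    c=max(cv2.findContours(m,0,2)[0],key=cv2.contourArea); b=cv2.boxPoints(cv2.minAreaRect(c))
    print([ (p.round(1),onz(n,p,.05).round(4)) for p in b])
for n,f in(("t","top"),("s","side")):
    im=cv2.imread(f"pics/{f}0.png"); x0,y0,x1,y1=dict(t=(235,140,345,210),s=(225,170,335,300))[n]
    g=cv2.resize(im[y0:y1,x0:x1],None,fx=4,fy=4,interpolation=2); cv2.imwrite(f"pics/c{n}.png",g)
a,b=[cv2.imread(f"pics/c{x}.png") for x in "ts"]
w=np.zeros((520,890,3),np.uint8); w[:280,:440]=a; w[:520,445:885]=b; cv2.imwrite("pics/crop.png",cv2.resize(w,(800,467)))
E
```

```text
top [261.4 183.5] 98 [12 29 10 10] [0.5574 0.1052 0.066 ]
top [281.4 183.5] 98 [32 29 10 10] [0.5557 0.044  0.066 ]
top [301.4 183.1] 106 [52 28 10 11] [ 0.5553 -0.0172  0.066 ]
top [321.5 183.1] 104 [72 28 10 11] [ 0.5535 -0.0785  0.066 ]
side [237.1 188.7] 23 [3 0 6 9] [ 0.7175 -0.0812  0.066 ]
side [315.  212.6] 116 [78  7  8 34] [ 0.493  -0.0332  0.066 ]
side [295.  199.5] 139 [57  8 14 13] [ 0.5533 -0.07    0.066 ]
side [289.2 216.1] 152 [50 25 15 13] [ 0.5548 -0.0085  0.066 ]
side [282.9 234.4] 170 [44 43 15 14] [0.5561 0.0531 0.066 ]
side [305.9 257.8] 432 [63 45 23 55] [0.4883 0.111  0.066 ]
side [276.1 255.2] 168 [36 64 17 14] [0.5567 0.1166 0.066 ]
side [314.6 271. ] 169 [76 64 10 36] [0.4626 0.1429 0.066 ]
side [234.3 278.5] 43 [ 0 87  8 12] [0.6302 0.1951 0.066 ]
tri [ 0.6196  0.1312 -0.0326] gap 0.089
tri [ 0.5243  0.0589 -0.0414] gap 0.1006
tri [ 0.5467 -0.0075 -0.0875] gap 0.0717
tri [ 0.612  -0.0759 -0.2009] gap 0.0206
[(array([248., 199.], dtype=float32), array([0.513 , 0.1492, 0.05  ])), (array([248., 155.], dtype=float32), array([0.6521, 0.1493, 0.05  ])), (array([336., 155.], dtype=float32), array([ 0.6443, -0.126 ,  0.05  ])), (array([336., 199.], dtype=float32), array([ 0.5055, -0.1217,  0.05  ]))]
```

View pics/crop.png

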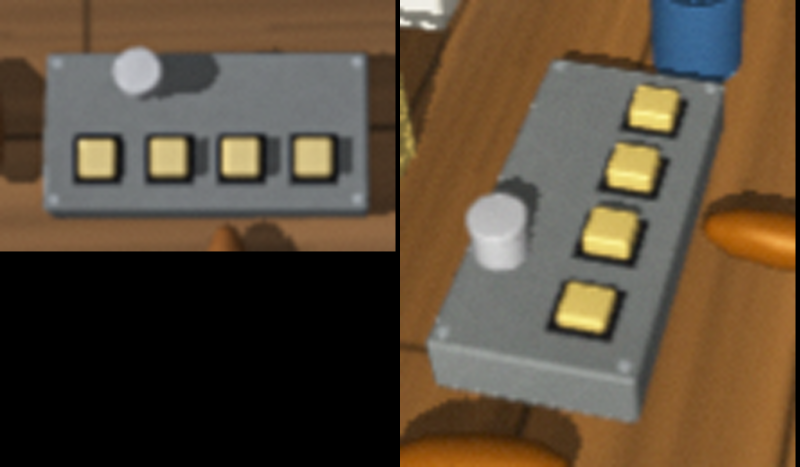

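Crop: key 1 (the left one, at (97,158) in the top crop) has no side shadow and looks shorter in the side view, so it seems latched. The tin stands behind key 1/2 at (137,70). The key pitch measures 61.2 mm (62 expected) and the box centre is consistent, with yaw about -0.02. I go above key 1 with the fingers shut.

>>> drive_tool(
  commands=[
    [[0,0,0.354],[56.26,-54.27,7],-1],
    [[0,0,0.354],[56.26,-54.27,7],-1],
    [[0,0,0.354],[56.26,-54.27,7],-1],
    [[0,0,0.354],[56.26,-54.27,7],-1],
    [[0,0,0.354],[56.26,-54.27,7],-1],
    [[0,0,0.354],[56.26,-54.27,7],-1],
    [[0,0,0.354],[56.26,-54.27,7],-1],
    [[0,0,0.354],[56.26,-54.27,7],-1],
    [[0,0,0.354],[56.26,-54.27,7],-1],
    [[0,0,0.354],[56.26,-54.27,7],-1],
    [[0,0,0.354],[56.26,-54.27,7],-1],
    [[0,0,0.354],[56.26,-54.27,7],-1],
    [[0,0,0.354],[56.26,-54.27,7],-1],
    [[0,0,0.354],[56.26,-54.27,7],-1],
    [[0,0,0.354],[56.26,-54.27,7],-1],
    [[0,0,0.354],[56.26,-54.27,7],-1],
    [[0,0,0.354],[56.26,-54.27,7],-1],
    [[0,0,0.354],[56.26,-54.27,7],-1],
    [[0,0,0.354],[56.26,-54.27,7],-1],
    [[0,0,0.354],[56.26,-54.27,7],-1],
  ],
  newtons=10,
)

```text
clock: 1.77
position: [0.56, 0.1145, 0.1559]
ee_rot: [-3.137, 0.02, -0.001]
force: [-0.3, 1.1, 0.4]
width: 0.009
gripper_force: 0.0
```

>>> drive_tool(
  commands=[
    [[0,0,0],[0,0,3],-1],
    [[0,0,0],[0,0,6],-1],
    [[0,0,0],[0,0,6.5],-1],
    [[0,0,0],[0,0,6.5],-1],
    [[0,0,0],[0,0,6.5],-1],
    [[0,0,0],[0,0,6.5],-1],
  ],
)

```text
clock: 2.27
position: [0.5596, 0.106, 0.0933]
ee_rot: [-3.141, 0.034, -0.003]
force: [-0.0, 0.2, 0.1]
width: 0.004
gripper_force: 0.0
```

Run:
```python
from h import *
o=readout.observe(); print(o["position"],o["ee_rot"],o["force"],o["dq"].round(3))
im={n:cams.get_image(n) for n in("top","side")}
a=cv2.resize(im["top"][130:220,230:350],(480,360)); b=cv2.resize(im["side"][150:300,215:335],(320,400))
w=np.zeros((400,800,3),np.uint8); w[:360,:480]=a; w[:,480:]=b; cv2.imwrite("pics/k1.png",w)
print([readout.observe()["force"].round(2) for _ in range(2)])
```

```text
[0.55964562 0.10603113 0.09333319] [-3.1408736   0.03399214 -0.0033499 ] [-0.0204186   0.17343588  0.05292253] [ 0.    -0.008  0.001 -0.003  0.002 -0.006 -0.003]
[array([ 0.74, -0.27,  0.36]), array([ 0.74, -0.27,  0.36])]
```

View pics/k1.png

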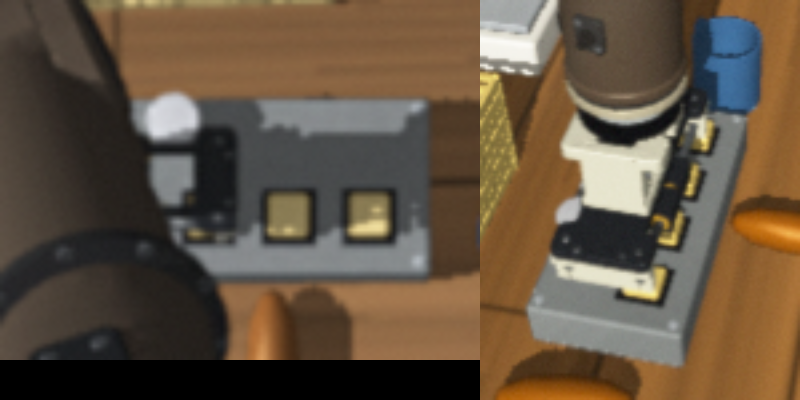

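The view shows the fingers above key 1 and the gripper body well above the tin. Next I go down slowly.

>>> drive_tool(
  commands=[
    [[0,0,0],[0,0,1.2],-1],
    [[0,0,0],[0,0,2.2],-1],
    [[0,0,0],[0,0,2.5],-1],
    [[0,0,0],[0,0,2.6],-1],
    [[0,0,0],[0,0,2.6],-1],
    [[0,0,0],[0,0,2.6],-1],
  ],
)

```text
clock: 2.87
position: [0.5589, 0.106, 0.066]
ee_rot: [-3.141, 0.033, -0.001]
force: [-1.3, 0.9, -0.3]
width: 0.004
gripper_force: 0.0
```

>>> drive_tool(
  commands=[
    [[0,0,0],[0,0,0.1],-1],
    [[0,0,0],[0,0,0.2],-1],
    [[0,0,0],[0,0,0.2],-1],
  ],
)

```text
clock: 3.12
position: [0.5587, 0.106, 0.0638]
ee_rot: [3.141, -0.033, 0.0]
force: [0.2, 0.4, 0.5]
width: 0.007
gripper_force: 0.0
```

>>> drive_tool(
  commands=[
    [[0,0,0],[0,0,0.1],-1],
    [[0,0,0],[0,0,0.1],-1],
    [[0,0,0],[0,0,0.1],-1],
  ],
)

```text
clock: 3.37
position: [0.5586, 0.106, 0.0627]
ee_rot: [3.141, -0.033, -0.0]
force: [0.6, 0.1, -0.0]
width: 0.006
gripper_force: 0.0
```

>>> drive_tool(
  commands=[
    [[0,0,0],[0,0,0.1],-1],
    [[0,0,0],[0,0,0.2],-1],
    [[0,0,0],[0,0,0.2],-1],
  ],
)

```text
clock: 3.62
position: [0.5586, 0.1059, 0.0605]
ee_rot: [3.141, -0.033, -0.0]
force: [0.1, 0.3, 0.3]
width: 0.005
gripper_force: 0.0
```

>>> drive_tool(
  commands=[
    [[0,0,0],[0,0,0.05],-1],
    [[0,0,0],[0,0,0.05],-1],
    [[0,0,0],[0,0,0.05],-1],
  ],
)

```text
clock: 3.87
position: [0.5587, 0.106, 0.0603]
ee_rot: [3.141, -0.033, 0.0]
force: [-1.2, 0.3, 1.9]
width: 0.005
gripper_force: 1.0
```

```bash
cat >> h.py <<'E'
def avg(n=6):
    f=[];p=[]
    for _ in range(n):
        cams.get_image("top"); o=readout.observe(); f.append(o["force"]); p.append(o["position"])
    print("F",np.mean(f,0).round(2),"z",[x[2].round(2) for x in f],"pos",np.mean(p,0).round(4),"t",o["clock"])
E
python3 -c "
from h import *
avg()"
```

```text
F [-0.71 -0.08  2.83] z [np.float64(2.44), np.float64(2.24), np.float64(2.66), np.float64(2.8), np.float64(3.62), np.float64(3.2)] pos [0.5586 0.106  0.0603] t 4.1667
```

Key 1 is solid at z = 60.3 mm under about 2.8 N, so it is latched. I now tap key 2.

>>> drive_tool(
  commands=[
    [[0,0,0],[0,0,-1.2],-1],
    [[0,0,0],[0,0,-2.4],-1],
    [[0,0,0],[0,0,-2.4],-1],
    [[0,0,0],[0,2.5,-2.4],-1],
    [[0,0,0],[0,5,-2.4],-1],
    [[0,0,0],[0,6.2,-2.4],-1],
    [[0,0,0],[0,6.2,-2.4],-1],
    [[0,0,0],[0,6.2,-2.4],-1],
    [[0,0,0],[0,6.2,-1.4],-1],
    [[0,0,0],[0,6.2,-0.8],-1],
    [[0,0,0],[0,6.2,-0.6],-1],
    [[0,0,0],[0,6.2,-0.5],-1],
    [[0,0,0],[0,6.2,-0.4],-1],
    [[0,0,0],[0,6.2,-0.4],-1],
    [[0,0,0],[0,6.2,-0.4],-1],
  ],
)

```text
clock: 5.42
position: [0.5574, 0.0443, 0.0643]
ee_rot: [-3.141, 0.033, -0.0]
force: [0.0, 0.5, 1.3]
width: 0.009
gripper_force: 0.8
```

```bash
python3 -c "
from h import *
avg()"
```

```text
F [-0.5   1.4   1.66] z [np.float64(1.47), np.float64(1.76), np.float64(1.79), np.float64(1.56), np.float64(1.51), np.float64(1.86)] pos [0.5575 0.0441 0.0644] t 5.7167
```

Key 2 is free: it gives about 1.6 mm at 1.66 N, as the spring should. Next are keys 3 and 4.

>>> drive_tool(
  commands=[
    [[0,0,0],[0,0,-1],-1],
    [[0,0,0],[0,0,-2],-1],
    [[0,0,0],[0,0,-2],-1],
    [[0,0,0],[0,2.5,-2],-1],
    [[0,0,0],[0,5,-2],-1],
    [[0,0,0],[0,6.2,-2],-1],
    [[0,0,0],[0,6.2,-2],-1],
    [[0,0,0],[0,6.2,-2],-1],
    [[0,0,0],[0,6.2,-1],-1],
    [[0,0,0],[0,6.2,-0.4],-1],
    [[0,0,0],[0,6.2,-0.2],-1],
    [[0,0,0],[0,6.2,-0.1],-1],
    [[0,0,0],[0,6.2,0],-1],
    [[0,0,0],[0,6.2,0],-1],
    [[0,0,0],[0,6.2,0],-1],
  ],
)

```text
clock: 6.97
position: [0.5561, -0.0177, 0.0643]
ee_rot: [-3.141, 0.033, -0.0]
force: [-0.9, 1.1, 1.7]
width: 0.002
gripper_force: 0.8
```

```bash
python3 -c "
from h import *
avg()"
```

```text
F [-0.42  1.08  1.64] z [np.float64(1.62), np.float64(0.66), np.float64(1.88), np.float64(1.89), np.float64(2.05), np.float64(1.75)] pos [ 0.5562 -0.0179  0.0644] t 7.2667
```

>>> drive_tool(
  commands=[
    [[0,0,0],[0,0,-1],-1],
    [[0,0,0],[0,0,-2],-1],
    [[0,0,0],[0,0,-2],-1],
    [[0,0,0],[0,2.5,-2],-1],
    [[0,0,0],[0,5,-2],-1],
    [[0,0,0],[0,6.2,-2],-1],
    [[0,0,0],[0,6.2,-2],-1],
    [[0,0,0],[0,6.2,-2],-1],
    [[0,0,0],[0,6.2,-1],-1],
    [[0,0,0],[0,6.2,-0.4],-1],
    [[0,0,0],[0,6.2,-0.2],-1],
    [[0,0,0],[0,6.2,-0.1],-1],
    [[0,0,0],[0,6.2,0],-1],
    [[0,0,0],[0,6.2,0],-1],
    [[0,0,0],[0,6.2,0],-1],
  ],
)

```text
clock: 8.52
position: [0.5548, -0.0797, 0.0643]
ee_rot: [-3.141, 0.033, -0.0]
force: [-2.3, 0.2, 2.4]
width: 0.01
gripper_force: 0.8
```

```bash
python3 -c "
from h import *
avg()"
```

```text
F [-0.44  1.35  1.64] z [np.float64(1.81), np.float64(1.93), np.float64(1.15), np.float64(1.35), np.float64(1.44), np.float64(2.19)] pos [ 0.5549 -0.0799  0.0644] t 8.8167
```

Keys 2 to 4 are free, which leaves key 1 as the latched one. I go back and press it down.

>>> drive_tool(
  commands=[
    [[0,0,0],[0,0,-1.2],-1],
    [[0,0,0],[0,0,-2.4],-1],
    [[0,0,0],[0,0,-2.4],-1],
    [[0,0,0],[0,-3,-2.4],-1],
    [[0,0,0],[0,-6,-2.4],-1],
    [[0,0,0],[0,-9,-2.4],-1],
    [[0,0,0],[0,-12,-2.4],-1],
    [[0,0,0],[0,-15,-2.4],-1],
    [[0,0,0],[0,-18,-2.4],-1],
    [[0,0,0],[0,-18.6,-2.4],-1],
    [[0,0,0],[0,-18.6,-2.4],-1],
    [[0,0,0],[0,-18.6,-2.4],-1],
    [[0,0,0],[0,-18.6,-2.4],-1],
    [[0,0,0],[0,-18.6,-1.2],-1],
    [[0,0,0],[0,-18.6,-0.2],-1],
    [[0,0,0],[0,-18.6,0.2],-1],
    [[0,0,0],[0,-18.6,0.4],-1],
    [[0,0,0],[0,-18.6,0.4],-1],
  ],
)

```text
clock: 10.32
position: [0.5584, 0.105, 0.0597]
ee_rot: [3.141, -0.035, -0.002]
force: [-0.5, 0.5, -0.1]
width: 0.004
gripper_force: 0.0
```

>>> drive_tool(
  commands=[
    [[0,0,0],[0,0,0.1],-1],
    [[0,0,0],[0,0,0.2],-1],
    [[0,0,0],[0,0,0.3],-1],
    [[0,0,0],[0,0,0.4],-1],
    [[0,0,0],[0,0,0.45],-1],
    [[0,0,0],[0,0,0.5],-1],
    [[0,0,0],[0,0,0.5],-1],
    [[0,0,0],[0,0,0.5],-1],
  ],
)

```text
clock: 10.98
position: [0.5589, 0.1058, 0.0554]
ee_rot: [3.141, -0.034, 0.001]
force: [0.2, -1.9, 4.4]
width: 0.007
gripper_force: 2.5
```

```bash
python3 -c "
from h import *
avg()"
```

```text
F [-0.68 -2.55  4.92] z [np.float64(4.85), np.float64(4.6), np.float64(4.91), np.float64(4.73), np.float64(5.68), np.float64(4.72)] pos [0.5589 0.1058 0.0554] t 11.2833
```

It is nearly at the stop at 55.4 mm. I push the last bit, then let go and rise clear.

>>> drive_tool(
  commands=[
    [[0,0,0],[0,0,0.06],-1],
    [[0,0,0],[0,0,0.08],-1],
    [[0,0,0],[0,0,0.08],-1],
  ],
)

```text
clock: 11.53
position: [0.559, 0.1058, 0.0552]
ee_rot: [3.141, -0.034, 0.001]
force: [-2.6, -1.9, 11.9]
width: 0.002
gripper_force: 6.1
```

>>> drive_tool(
  commands=[
    [[0,0,0],[0,0,-0.5],-1],
    [[0,0,0],[0,0,-1.2],-1],
    [[0,0,0],[0,0,-3],-1],
    [[0,0,0],[0,0,-6],-1],
    [[0,0,0],[0,0,-10],-1],
    [[0,0,0],[0,0,-14],-1],
    [[0,0,0],[0,4,-16],-1],
    [[0,0,0],[-3,8,-16],-1],
    [[0,0,0],[-6,12,-16],-1],
    [[0,0,0],[-9,16,-16],-1],
    [[0,0,0],[-12,20,-16],-1],
    [[0,0,0],[-14,24,-16],-1],
    [[0,0,0],[-16,28,-16],-1],
    [[0,0,0],[-17,32,-16],-1],
    [[0,0,0],[-18,36,-16],-1],
    [[0,0,0],[-19,40,-16],-1],
    [[0,0,0],[-20,44,-16],-1],
    [[0,0,0],[-20,44,-16],-1],
    [[0,0,0],[-20,44,-16],-1],
    [[0,0,0],[-20,44,-16],-1],
  ],
)

```text
clock: 13.2
position: [0.3484, -0.3313, 0.2143]
ee_rot: [-3.141, 0.04, 0.0]
force: [0.2, 0.7, -0.3]
width: 0.007
gripper_force: 0.0
```

Run:
```python
from h import *
o=readout.observe(); print(o["clock"],o["position"],o["force"],o["dq"].round(3))
im={n:cams.get_image(n) for n in("top","side")}
for c,a,s in blobs("side",im["side"],(250,185,308,268),(15,40,130),(40,255,255),15): print(c.round(1),a,s)
w=np.zeros((600,800,3),np.uint8); w[:360,:480]=cv2.resize(im["top"][130:220,230:350],(480,360)); w[:400,480:]=cv2.resize(im["side"][150:300,215:335],(320,400))
w[365:565,:320]=cv2.resize(im["top"],(320,200)); w[400:600,480:]=cv2.resize(im["side"],(320,200)); cv2.imwrite("pics/end.png",w)
```

```text
13.2 [ 0.34840012 -0.33126185  0.21431849] [ 0.20888559  0.66889786 -0.33362891] [-0.041 -0.014 -0.054  0.024 -0.011  0.003 -0.024]
[295.  199.5] 137 [39  8 14 13]
[289.2 216.1] 152 [32 25 15 13]
[282.9 234.4] 170 [26 43 15 14]
[304.8 256.6] 118 [50 53  8 30]
[275.8 254.3] 189 [18 62 16 16]
```

View pics/end.png

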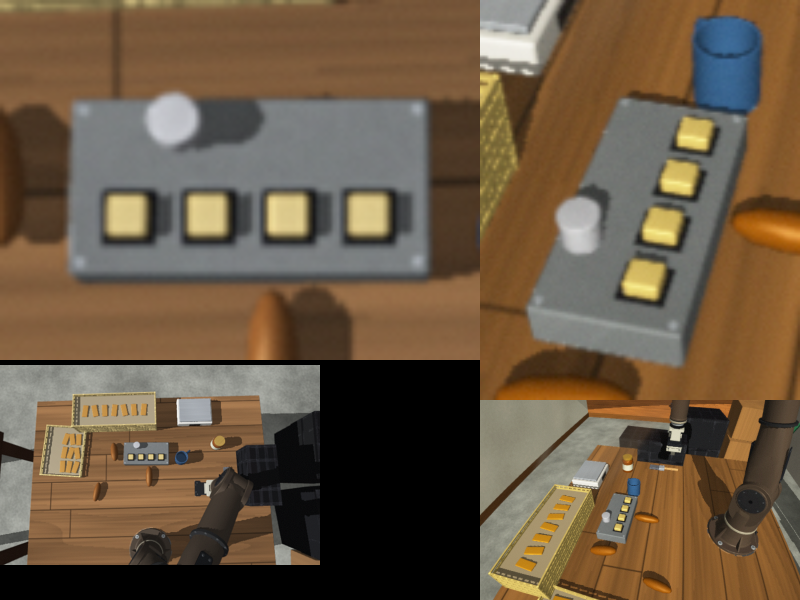

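In the final picture, key 1 at (127,215) now casts the same shadow as the other three, and its side-view blob grew from 168 to 189 px. All four keys are up, and the tin, mug and potatoes have not moved.

```bash
python3 -c "
from cell import job
print(job.sign_off())"
```

```text
the job is handed in; nothing more can be done
None
```

I tapped all four keys from left to right, found key 1 latched, pressed it down to its stop and released it; in the last camera pictures all four keys stand up and nothing else has moved, and the job was handed in at about 13 s.

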